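Move the curing lamp off the board and hold the loupe in focus over the chip

TASK

The coating on the chip has cured: lift the curing lamp by its handle off the circuit board on the white inspection stand and set it down gently, upright, on the round cork pad on the bench. Then pick up the loupe and hold it level, its lens centred over the chip that the lamp was covering and at the height of the white pointer on the stand's post; finish while still holding it there, steady and touching nothing but the gripper. Leave the pointer's setting as it is and the other things on the bench where they are.

Things in the scene. Friction and masses are not known exactly. Their poses are not given: they have to be found in the camera images.
- stand: Fixed stand: white plate 12 mm thick, on it a green board 110 x 90 mm, top 15 mm above the bench; edge parts up to 6 mm high. Origin on the bench under the chip, z up; plate spans x -80 to +110, y -70 to +70 mm. Steel post, 14 mm thick, top 167 mm above the bench, at x = +94 mm, y = 0 (far from the robot).
- chip (a point): Centre of the top of the black square chip (24 x 24 x 4 mm) in the middle of the board, 19 mm above the bench. At the start the lamp stands over it and hides it.
- focus_mark (a joint): Height setting of the pointer that slides on the stand's post (held by friction): 0 m puts the pointer 90 mm above the bench, 0.05 m puts it 140 mm above the bench. Already set; not to be changed.
- focus_tip (a point): Tip of the white pointer, a blade 4 mm thick and 8 mm wide reaching from a collar (26 mm across) on the post towards the chip; it ends 62 mm beside the chip's centre (stand's +x). The tip's height is the focal height, where the middle of the lens's thickness belongs.
- lamp: Loose curing lamp, 0.25 to 0.5 kg: grey upright shell 66 mm across, 75 mm high, open below (wall 4 mm), standing on the board over the chip. Black arch handle on top: level bar 68 mm long along x, 14 mm wide, 14 mm high, its middle 122 mm above the underside, 40 mm free beneath it, uprights 10 mm thick at x = +-29 mm. Origin: centre of the underside, z up.
- pad: Round cork pad, fixed on the bench, 120 mm across and 4 mm thick, where the lamp is to stand. Origin at the centre of its underside.
- loupe: Loose hand loupe, 0.08 to 0.17 kg, lying flat on the bench: aluminium ring 80 mm across, 20 mm high, with a glass lens; straight grey handle 18 mm wide, 20 mm high, x -58 to +34 mm. Origin under the handle at a good grip place; x points along the handle to the lens, z up. The balance point is 20 to 30 mm from the origin towards the lens.
- loupe_lens (a point): Centre of the loupe's lens: 85 mm along the loupe's x axis from its origin and 10 mm above its underside, at the middle of the lens's thickness.
- spool: Bystander: metal solder spool, 50 mm across, 32 mm high, standing on the bench nearer the robot. Origin at the centre of its underside.
- flux_jar: Bystander: small jar, 40 mm across, 35 mm high, on the bench nearer the robot. Origin at the centre of its underside.
- multimeter: Bystander: blue multimeter lying on its back, 150 x 80 x 38 mm, at the far side. Origin at the centre of its underside.
- driver: Bystander: screwdriver lying at the far side of the bench.
- battery: Bystander: black and yellow power-tool battery 115 x 75 x 60 mm at the left side. Origin at the centre of its underside.
- tin: Bystander: steel bowl, 64 mm across, 45 mm high, at the right side. Origin at the centre of its underside.
Not all that is in view belongs to the job. There is more than one size of the pad; the job needs the largest.

How it is judged (in metres and radians):
On the way:
1. the curing lamp stands upright, released and at rest, on the cork pad (horizontal distance between lamp and pad below 0.025 m and height (world z) of lamp below 0.009 m and angle between lamp's own z axis and vertical below 0.1 rad and linear speed of lamp below 0.02 m/s and contact force between lamp and the fingers below 0.05 N), for 0.2 s.
At the end, for the whole second after the job is handed in: The loupe is held still by the gripper alone, lens centre within 15 mm sideways of the chip's centre and 10 mm of the pointer tip's height, tilt under 0.12 rad, clear of stand, pointer and lamp; the lamp stands upright, released, on the pad, within 25 mm of its centre (all of step 1 and horizontal distance between loupe_lens and chip below 0.015 m and z of loupe_lens in the frame of focus_tip between -0.01 and 0.01 m and angle between loupe's own z axis and vertical below 0.12 rad and linear speed of loupe below 0.02 m/s and contact force between loupe and the fingers above 1 N and contact force between loupe and stand below 0.1 N and contact force between loupe and lamp below 0.1 N); the arm keeps its last pose, push and grip.
It fails at once if the lamp is dropped: it falls freely while more than 30 mm above the bench (height (world z) of lamp above 0.03 m and contact force between lamp and the fingers below 0.05 N and linear speed of lamp above 0.25 m/s).
It fails at once if the lamp is tipped by more than 0.6 rad (angle between lamp's own z axis and vertical above 0.6 rad).
It fails at once if the pointer is shifted by more than 5 mm (distance of focus_tip from where it was at the start of the episode above 0.005 m).
It fails at once if a bystander is moved by more than 30 mm (distance of any of spool, flux_jar, multimeter, driver, battery, tin from where it was at the start of the episode above 0.03 m).
It also fails if it takes over 64 s, if anything falls off the work surface, if the arm or the gripper's body presses on something with over 40 N, if the wrist force passes 120 N, or if a joint passes its speed limit or range.

ROBOT

A 6-joint arm with a two-finger parallel gripper is mounted at the origin on the work surface. World frame = base frame: x ahead of the robot, y to its left, z up, the work surface at z = 0. Lengths are in mm, angles in rad, forces in N, time in s.
With the tool pointing down it reaches from about 350 to 975 mm from the base axis. Payload 7.1 kg.
Tool frame: the origin (TCP) lies at the very end of the fingers, on their centre line; the grasp point (between the pads) lies 19 mm behind it; z points along the fingers, y is the line along which they close (so a half turn about z gives the same grasp; the last joint's range is limited). The gripper opens to 88 mm and grips with 3 to 60 N. Pads are 20 mm wide; open, the fingers measure 115 mm over their backs; the gripper's body (75 mm by 178 mm) begins 61 mm behind the grasp point.
Start: joints at [1.216, 0.423, 1.63, -0, 1.089, -0.019], TCP at [205.921, 590.086, 222.675] pointing down, gripper open.
Joint ranges: [-3, 3], [-0.9, 2.11], [0.09, 2.58], [-1.31, 4.45], [0.11, 2.69], [-2.54, 2.54]. Speed limits (rad/s): [2.39, 2.39, 3.01, 3.14, 3.14, 3.14].

INTERFACE

Orientations are given as a rotation vector (axis times angle).
In Python, from workcell import sensors, imaging, close_job gives the robot as it stands. The module is installed in compiled form; this text tells all that it offers.
- The arm moves only by the tool servo_tool, never from a script. Its argument "steps" is a list of rows, each a list of 3 entries, a list of its own where there are three numbers: the shift along the world's x, y, z in m, then the turn, a rotation vector about the world's x, y, z in degrees, then the opening, from -1 (shut) to 1 (fully open). A call has exactly 8 rows; each row shifts and turns the commanded pose from where the row before left it; what a row does not reach is not made up. A row lasts 1/12 s, in which the tool goes at most 41.7 mm and 7.16 degrees, less where a joint would pass 70% of its speed; a pose out of reach is approached as far as the arm can. A call is refused whole if a number of a shift passes 0.0417 or a number of a turn 7.16, either way. A call with a gripper value outside its range is refused whole. The fingers move at their own pace and stop on an object; the grip force is fixed at half the most. Time passes only in rows, so rows that do not move let the fingers close, or fill a call up. It gives the time, the measured TCP pose, the force, the opening and the grip force at its end, in the units of the state.
- sensors.get_obs(): the state, without advancing time (a new reading comes with each control period).
- imaging.get_image(name): name is "side" or "top" or "wrist"; returns a dict with "color" (384x512x3 uint8, blue, green, red), "range_z" (384x512 float32, mm along the optical axis (not along the pixel's ray), 0 where there is no reading), "vertical_fov" (degrees; the focal length in pixels is half the picture's height over the tangent of half this angle, whatever the lens; pixels are square), "cx", "cy" (the principal point, pixels), "k1" (the pictures are not rectified: a ray, as slopes to the right and down, at radius r is drawn at 1 + k1 r^2 times it, then the intrinsics apply), "rvec" (rotation vector, rad) and "tvec" (3), from world to camera coordinates, as OpenCV has them; the wrist camera has in their place "tool_from_camera" (4x4, takes a point from camera to tool coordinates, whose origin is the TCP and whose axes are the flange's). Camera axes: x right, y down, z forward; pixel columns grow to the right and rows downward; lengths in mm; the calibration is good to about 2 mm. A picture is of the moment at which its call begins: read the wrist's pose just before it.
- close_job(): hands the job in; it is judged then, once.
The state is a dict: "t": time; "qpos": joint angles; "qvel": joint speeds; "joint_torque": joint torques, N m; "ee_pos": TCP position; "orientation": TCP orientation; "ft_force": force on the tool from outside, world axes, zero at the start; "moment": the same for the moment, N m; "width": finger opening in mm; "grasp_force": force on a finger pad.
Only numpy, scipy, OpenCV 4.12 (cv2) and the standard library are available. Lean on these libraries where they do the work, as an engineer would, in place of code of your own. Each camera call takes 0.05 s, during which the arm holds its last target. There are 200 camera calls.

## Working session

There is one attempt and no reset: what is moved stays moved. The work goes in short steps, Python scripts to look and compute and a tool call to move; the robot and the scene stay as the last step left them, time stands still between calls to the robot, and variables do not carry over. Pictures are saved under pics/ and viewed, at most 10 in all, crops included, and the job is handed in when it is done.

Besides the shell and the picture viewer there is one more tool, called as name(argument=value, ...) on one line, values as JSON. servo_tool: Moves the arm, as the interface text tells. Its arguments: {"type":"object","properties":{"steps":{"type":"array"}},"required":["steps"]}

```bash
mkdir -p pics
cat > h.py <<'E'
import numpy as np, cv2
from workcell import sensors, imaging
from scipy.spatial.transform import Rotation as R
def K(im):
    h,w=im['color'].shape[:2]; f=h/2/np.tan(np.radians(im['vertical_fov'])/2)
    return np.array([[f,0,im['cx']],[0,f,im['cy']],[0,0,1]])
def grab(n):
    o=sensors.get_obs(); im=imaging.get_image(n)
    if n=='wrist':
        T=np.eye(4);T[:3,:3]=R.from_rotvec(o['orientation']).as_matrix();T[:3,3]=o['ee_pos']
        im['T']=T@im['tool_from_camera']
    else:
        M=np.eye(4);M[:3,:3]=R.from_rotvec(np.ravel(im['rvec'])).as_matrix();M[:3,3]=np.ravel(im['tvec']);im['T']=np.linalg.inv(M)
    return im
def slopes(im,uv):
    uv=np.asarray(uv,float).reshape(-1,1,2)
    k=K(im); d=(uv.reshape(-1,2)-k[:2,2])/k[0,0]
    s=d.copy()
    for _ in range(30): s=d/(1+im['k1']*(s**2).sum(1,keepdims=True))
    return s
def plane(im,uv,z):
    s=slopes(im,uv); d=np.c_[s,np.ones(len(s))]@im['T'][:3,:3].T; o=im['T'][:3,3]
    return o+d*((z-o[2])/d[:,2])[:,None]
def cloud(im):
    h,w=im['range_z'].shape; u,v=np.meshgrid(np.arange(w),np.arange(h))
    s=slopes(im,np.c_[u.ravel(),v.ravel()]); z=im['range_z'].ravel()
    P=np.c_[s*z[:,None],z]@im['T'][:3,:3].T+im['T'][:3,3]
    P[z==0]=np.nan
    return P.reshape(h,w,3)
E
python3 - <<'E'
from h import *
o=sensors.get_obs(); print(o)
a=[]
for n in('side','top','wrist'):
    im=grab(n); print(n,im['T'].round(2).tolist(),im['k1'],im['vertical_fov'],im['cx'],im['cy'])
    cv2.imwrite(f'pics/{n}0.png',im['color']); np.save(f'{n}0.npy',im,allow_pickle=True)
E
```

```text
{'t': 0.0, 'qpos': array([ 1.21600605e+00,  4.23832196e-01,  1.63065984e+00,  1.33630954e-05,
        1.08861618e+00, -1.89979829e-02]), 'qvel': array([ 0.00031272, -0.00137701, -0.00106433, -0.00030976,  0.00057466,
        0.00030922]), 'joint_torque': array([ 1.23993133e-03, -5.44632661e+01, -2.73662657e+01,  6.45179185e-02,
        2.28802644e-02, -1.31044276e-04]), 'ee_pos': array([205.7298335 , 589.59188661, 221.91895101]), 'orientation': array([-5.24947148e-01, -3.09712562e+00,  2.33550465e-03]), 'ft_force': array([-1.08625502, -0.32773595, -0.76992493]), 'moment': array([-0.00995194,  0.00428083, -0.00657545]), 'grasp_force': 0.0, 'width': 88.06521993658103}
side [[0.76, -0.41, 0.51, -77.04], [-0.65, -0.46, 0.6, -775.44], [-0.02, -0.79, -0.62, 889.91], [0.0, 0.0, 0.0, 1.0]] 0.0570291646225524 48.10003839809731 249.00213513253144 190.9889754516054
top [[-0.01, -0.99, 0.16, 414.03], [-1.0, 0.0, -0.03, 22.63], [0.03, -0.16, -0.99, 1193.49], [0.0, 0.0, 0.0, 1.0]] -0.06757913951490291 55.63025765793279 260.2016385492694 184.6945883167557
wrist [[0.33, 0.9, 0.28, 129.59], [0.94, -0.32, -0.1, 616.55], [-0.0, 0.3, -0.96, 384.73], [0.0, 0.0, 0.0, 1.0]] -0.019579216281404584 63.97649130872779 254.9131579746822 187.40742729434425
```

View pics/top0.png

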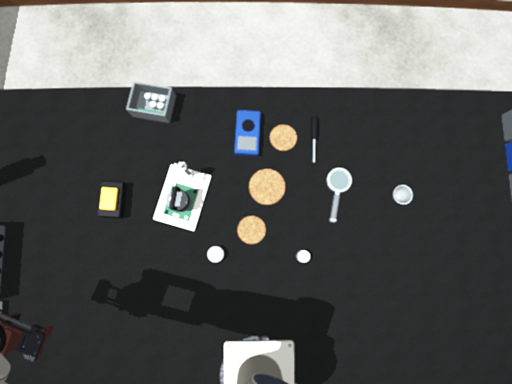

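View pics/side0.png

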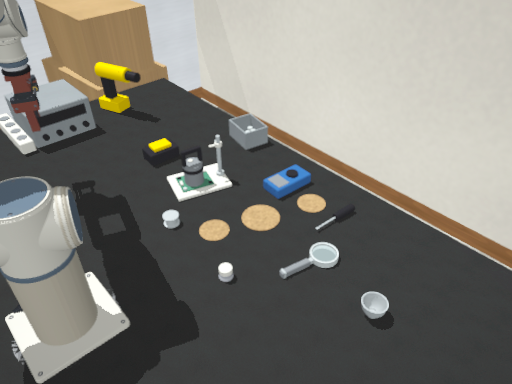

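The top view shows the stand at about (182,197), with its post at (183,168) and the lamp at (180,198). There are three cork pads, the largest at (267,187). The loupe ring is at (339,180) with its handle running to (334,220), the spool is at (216,254) and the jar at (303,256). The side view agrees: the lamp is at (194,172) and the pointer near (214,146).

```bash
cat > m.py <<'E'
from h import *
for n in('top','side'):
    im=np.load(n+'0.npy',allow_pickle=True).item(); c=im['color']; P=cloud(im); hsv=cv2.cvtColor(c,cv2.COLOR_BGR2HSV)
    print(n)
    # pads
    m=cv2.inRange(hsv,(8,60,120),(22,200,255))
    for k in cv2.findContours(m,cv2.RETR_EXTERNAL,cv2.CHAIN_APPROX_NONE)[0]:
        if cv2.contourArea(k)>150 and len(k)<200:
            w=plane(im,k.reshape(-1,2),4)[:,:2].astype(np.float32); e=cv2.minEnclosingCircle(w)
            if w[:,0].max()<900 : print('pad',np.array(e[0]).round(1),round(e[1],1),'area r',round(np.sqrt(cv2.contourArea(w)/np.pi),1))
    # plate outline: light neutral pixels with depth height near 12
    z=P[...,2]
    reg=(P[...,0]>350)&(P[...,0]<700)&(P[...,1]>80)&(P[...,1]<380)
    wm=(hsv[...,1]<60)&(hsv[...,2]>120)&reg&(z<30)
    k=max(cv2.findContours(wm.astype(np.uint8),cv2.RETR_EXTERNAL,cv2.CHAIN_APPROX_NONE)[0],key=cv2.contourArea)
    w=plane(im,k.reshape(-1,2),12)[:,:2].astype(np.float32); print('plate',cv2.minAreaRect(w))
    # things by height
    Q=P[reg&(z>100)]; 
    for lo,hi in((60,85),(85,100),(100,112),(112,150),(150,200)):
        q=P[reg&(z>lo)&(z<=hi)]
        if len(q): print('h',lo,hi,len(q),np.nanmedian(q,0).round(1),np.nanmin(q,0).round(),np.nanmax(q,0).round())
    # loupe: bright neutral
    reg=(P[...,0]>300)&(P[...,0]<640)&(P[...,1]<-110)&(P[...,1]>-270)
    bm=(reg&(hsv[...,2]>90)&(hsv[...,1]<90)).astype(np.uint8)
    bm=cv2.morphologyEx(bm,cv2.MORPH_CLOSE,np.ones((3,3)))
    for k in cv2.findContours(bm,cv2.RETR_EXTERNAL,cv2.CHAIN_APPROX_NONE)[0]:
        if cv2.contourArea(k)>100:
            w=plane(im,k.reshape(-1,2),18)[:,:2].astype(np.float32)
            r=cv2.minAreaRect(w); print('blob',r,cv2.fitLine(w,cv2.DIST_L2,0,.01,.01).ravel().round(3), w.min(0),w.max(0))
            np.save('loupe_'+n,w)
E
python3 m.py
```

```text
top
pad [454.4  21.6] 47.4 area r 45.6
pad [596.5 -30.1] 61.5 area r 59.8
pad [764.8 -86.7] 47.2 area r 45.8
plate ((560.78466796875, 247.6649627685547), (145.296142578125, 194.1784210205078), 73.82535552978516)
h 60 85 62 [538.  224.3  75.9] [512. 216.  60.] [638. 282.  85.]
h 85 100 243 [544.7 240.6  88.7] [510. 217.  85.] [642. 281. 100.]
h 100 112 9 [569.9 238.5 107.8] [512. 220. 102.] [635. 260. 112.]
h 112 150 212 [564.7 245.  140.8] [511. 213. 113.] [649. 260. 147.]
h 150 200 25 [636.5 225.5 164.2] [631. 219. 151.] [643. 232. 169.]
blob ((368.37445068359375, -143.72767639160156), (45.070343017578125, 37.841278076171875), 89.32717895507812) [ 1.50000e-02 -1.00000e+00  3.68430e+02 -1.43704e+02] [ 349.345   -166.33505] [ 387.41208 -121.1194 ]
blob ((556.98583984375, -249.086669921875), (162.19024658203125, 42.503929138183594), 2.3948068618774414) [ 1.00000e+00 -2.70000e-02  5.60101e+02 -2.49413e+02] [ 475.88766 -268.6648 ] [ 637.7786  -225.69945]
side
pad [453.7  19.8] 47.6 area r 45.7
pad [595.4 -30.5] 62.4 area r 60.1
pad [762.3 -87.9] 47.7 area r 45.6
plate ((565.3244018554688, 239.92825317382812), (155.80661010742188, 210.36732482910156), 73.97386169433594)
h 60 85 153 [531.3 224.9  74.7] [507. 215.  60.] [643. 272.  85.]
h 85 100 200 [546.9 245.2  90.1] [507. 218.  85.] [645. 290. 100.]
h 100 112 40 [570.3 241.8 105.9] [508. 222. 100.] [638. 261. 112.]
h 112 150 225 [565.1 245.3 136.9] [508. 213. 112.] [647. 267. 148.]
h 150 200 25 [633.2 225.9 162.3] [629. 219. 150.] [641. 234. 168.]
blob ((368.4178466796875, -144.05398559570312), (63.308624267578125, 39.50553894042969), 52.42816925048828) [   0.651    0.759  367.563 -144.169] [ 340.5309  -173.76495] [ 396.94748 -114.40609]
blob ((553.5362548828125, -252.73681640625), (172.61041259765625, 48.71677780151367), 1.8970047235488892) [ 1.00000e+00 -1.30000e-02  5.54797e+02 -2.54090e+02] [ 467.43784 -276.74982] [ 639.54443 -226.31158]
```

```bash
cat > m2.py <<'E'
from h import *
for n in('top','side'):
    im=np.load(n+'0.npy',allow_pickle=True).item(); c=im['color']; P=cloud(im); hsv=cv2.cvtColor(c,cv2.COLOR_BGR2HSV)
    z=P[...,2]; near=np.hypot(P[...,0]-546,P[...,1]-252)<50
    q=P[near&(z>138)&(z<152)]; r=cv2.minAreaRect(q[:,:2].astype(np.float32)); print(n,'bar',len(q),r,np.median(q,0),cv2.fitLine(q[:,:2].astype(np.float32),2,0,.01,.01).ravel())
    # pointer points
    d=np.array([.96,-.279]); rel=P[...,:2]-np.array([546.4,251.9]); s=rel@d; t=rel@np.array([.279,.96])
    b=(s>55)&(s<110)&(np.abs(t)<20)&(z>50)
    for lo in range(56,110,6):
        k=b&(s>=lo)&(s<lo+6)
        if k.any(): print('s',lo,k.sum(),np.sort(z[k]).round()[-8:],t[k].mean().round(1))
    reg=(P[...,0]>400)&(P[...,0]<700)&(P[...,1]<-180)&(P[...,1]>-310)
    bm=(reg&(hsv[...,2]>80)&(hsv[...,1]<110)).astype(np.uint8)
    bm=cv2.morphologyEx(bm,cv2.MORPH_CLOSE,np.ones((5,5)))
    k=max(cv2.findContours(bm,cv2.RETR_EXTERNAL,cv2.CHAIN_APPROX_NONE)[0],key=cv2.contourArea)
    w=plane(im,k.reshape(-1,2),20)[:,:2]
    print('loupe ext',w.min(0),w.max(0))
    hd=w[w[:,0]<w[:,0].max()-90]; hd=hd[hd[:,0]>hd[:,0].min()+6]
    print('handle',hd.mean(0),cv2.fitLine(hd.astype(np.float32),2,0,.01,.01).ravel())
    rg=w[w[:,0]>w[:,0].max()-68].astype(np.float32); print('ring',cv2.minEnclosingCircle(rg),cv2.fitEllipse(rg))
    zz=z[bm>0]; print('z',np.nanpercentile(zz,[10,50,90]))
cv2.imwrite('pics/c1.png',np.hstack([cv2.resize(np.load(n+'0.npy',allow_pickle=True).item()['color'][y:y+90,x:x+90],(400,400),interpolation=cv2.INTER_CUBIC) for n,x,y in(('top',138,150),('side',155,120))]))
E
python3 m2.py
```

```text
top bar 113 ((544.467041015625, 249.4390869140625), (14.731085777282715, 65.69374084472656), 82.63362884521484) [543.91728075 248.75714256 142.68471481] [ 9.8844337e-01 -1.5159068e-01  5.4410724e+02  2.4895734e+02]
s 62 5 [132. 133. 134. 135. 137.] 0.0
s 68 6 [135. 135. 136. 136. 136. 137.] 0.4
s 74 7 [131. 133. 134. 135. 135. 139. 140.] 0.4
s 80 10 [133. 134. 135. 137. 138. 140. 141. 144.] -1.5
s 86 33 [146. 152. 152. 155. 164. 164. 165. 166.] -1.8
s 92 35 [164. 164. 164. 165. 167. 167. 168. 169.] -1.6
s 98 12 [139. 139. 139. 142. 165. 165. 168. 168.] -4.1
s 104 5 [137. 140. 142. 142. 142.] -2.1
loupe ext [ 475.78240593 -306.32989788] [ 657.63827615 -225.27694173]
handle [ 524.66082838 -249.81866736] [ 9.7552145e-01 -2.1990432e-01  5.2466083e+02 -2.4981866e+02]
ring ((617.4154052734375, -266.39227294921875), 44.14612579345703) ((615.555419921875, -266.4239196777344), (80.13240051269531, 87.71424102783203), 66.62840270996094)
z [-0.89338892 13.05108781 19.8519148 ]
side bar 71 ((541.8847045898438, 249.98568725585938), (16.065738677978516, 67.10945892333984), 82.67108154296875) [541.24499283 248.98721073 142.98183816] [ 9.9158192e-01 -1.2948096e-01  5.4190582e+02  2.4945595e+02]
s 56 2 [136. 137.] -0.2
s 62 3 [135. 135. 137.] 0.2
s 68 4 [133. 134. 135. 137.] 3.6
s 74 4 [133. 135. 136. 137.] 1.6
s 80 19 [139. 140. 141. 141. 142. 142. 162. 166.] -1.2
s 86 67 [156. 158. 159. 162. 165. 167. 167. 167.] -1.3
s 92 44 [159. 159. 163. 166. 166. 167. 167. 168.] -3.0
s 98 13 [133. 134. 136. 139. 141. 143. 146. 148.] -1.4
s 104 1 [135.] -0.9
loupe ext [ 464.6460337  -320.23248525] [ 657.92935349 -227.5711732 ]
handle [ 523.20509827 -259.20900055] [ 9.1753304e-01 -3.9765951e-01  5.2320508e+02 -2.5920901e+02]
ring ((613.8899536132812, -275.84796142578125), 48.35799026489258) ((606.725830078125, -274.1763000488281), (84.00432586669922, 104.06212615966797), 120.14027404785156)
z [-0.46622327 12.15422566 18.72224404]
```

View pics/c1.png

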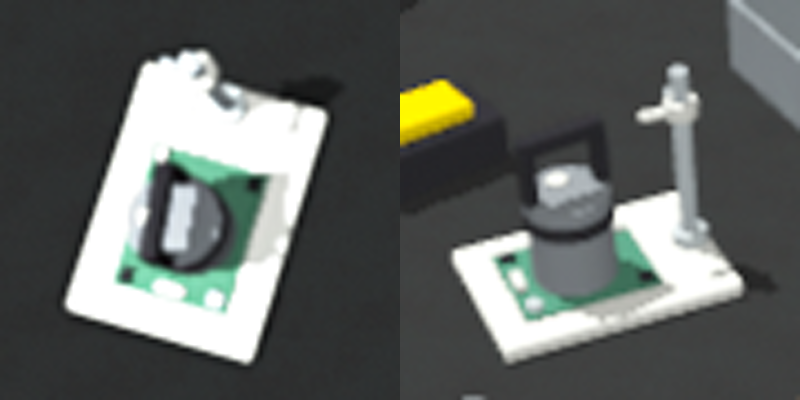

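servo_tool(steps=[[[0.024,-0.024,0.002],[0,0,1],1],[[0.024,-0.024,0.002],[0,0,1],1],[[0.024,-0.024,0.002],[0,0,1],1],[[0.024,-0.024,0.002],[0,0,1],1],[[0.024,-0.024,0.002],[0,0,1],1],[[0.024,-0.024,0.002],[0,0,1],1],[[0.024,-0.024,0.002],[0,0,1],1],[[0.024,-0.024,0.002],[0,0,1],1]])

```text
t: 0.82
ee_pos: [398.7, 396.6, 238.7]
orientation: [-0.306, -3.126, 0.0]
ft_force: [0.4, 1.0, -0.4]
width: 87.6
grasp_force: 0.0
```

servo_tool(steps=[[[0.024,-0.024,0],[0,0,1],1],[[0.024,-0.024,0],[0,0,1],1],[[0.024,-0.024,0],[0,0,1],1],[[0.024,-0.024,0],[0,0,0],1],[[0.024,-0.024,0],[0,0,0],1],[[0.024,-0.024,0],[0,0,0],1],[[0,0,0],[0,0,0],1],[[0,0,0],[0,0,0],1]])

```text
t: 1.48
ee_pos: [542.7, 252.7, 238.3]
orientation: [-0.231, -3.133, 0.0]
ft_force: [-1.3, -0.1, -0.5]
width: 87.6
grasp_force: 0.0
```

Run:
```python
from h import *
im=grab('wrist'); np.save('w1.npy',im,allow_pickle=True); cv2.imwrite('pics/w1.png',im['color'])
P=cloud(im); z=P[...,2]
near=np.hypot(P[...,0]-544,P[...,1]-250)<50
q=P[near&(z>138)&(z<152)]; print('bar',len(q),cv2.minAreaRect(q[:,:2].astype(np.float32)),np.median(q,0))
d=np.array([.96,-.279]); rel=P[...,:2]-np.array([546.4,251.9]); s=rel@d; t=rel@np.array([.279,.96])
for lo in range(54,110,4):
    k=(s>=lo)&(s<lo+4)&(np.abs(t)<20)&(z>60)
    if k.any(): print('s',lo,k.sum(),np.percentile(z[k],[10,50,90]).round(1),t[k].mean().round(1))
```

```text
bar 1164 ((546.56005859375, 249.6218719482422), (13.759424209594727, 67.05731964111328), 81.77284240722656) [544.8437114  250.10295628 144.48704459]
s 62 21 [133.3 136.2 137.9] 1.0
s 66 29 [136.3 137.2 137.8] 1.3
s 70 33 [136.  136.9 137.9] 0.8
s 74 29 [136.3 137.  137.8] 1.2
s 78 31 [136.4 137.2 137.8] 1.0
s 82 75 [133.8 137.6 141.4] 0.7
s 86 139 [132.7 141.1 142.8] 1.1
s 90 477 [ 72.  142.7 165.7] 1.0
s 94 145 [ 95.6 141.4 162. ] 2.8
s 98 43 [138.7 141.7 142.5] 3.1
s 102 23 [141.2 141.7 142.2] 1.1
s 106 2 [141.5 141.6 141.8] -6.8
```

View pics/w1.png

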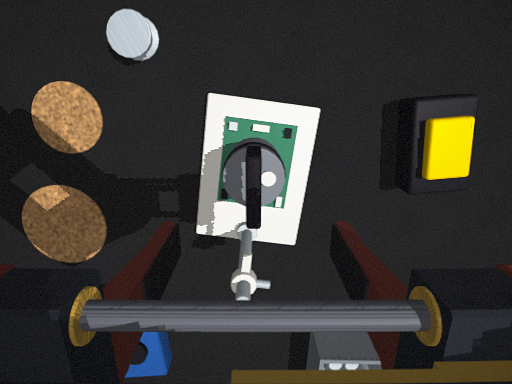

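The wrist view shows the lamp bar from (253,145) to (253,227), in line between the open fingers, with the post at (243,285). Bar centre is about (546,250) at a height of 144 mm. Pointer top is about 137 mm, so the tip is near 135 mm. I'll go down next.

servo_tool(steps=[[[0.003,-0.003,-0.02],[0,0,0],1],[[0,0,-0.02],[0,0,0],1],[[0,0,-0.02],[0,0,0],1],[[0,0,-0.02],[0,0,0],1],[[0,0,-0.02],[0,0,0],1],[[0,0,-0.01],[0,0,0],1],[[0,0,-0.01],[0,0,0],1],[[0,0,0],[0,0,0],1]])

```text
t: 2.2
ee_pos: [543.4, 251.4, 117.1]
orientation: [-0.224, -3.131, 0.002]
ft_force: [-0.2, -0.1, 0.1]
width: 87.5
grasp_force: 0.0
```

servo_tool(steps=[[[0,0,0],[0,0,0],0],[[0,0,0],[0,0,0],-0.5],[[0,0,0],[0,0,0],-1],[[0,0,0],[0,0,0],-1],[[0,0,0],[0,0,0],-1],[[0,0,0],[0,0,0],-1],[[0,0,0],[0,0,0],-1],[[0,0,0],[0,0,0],-1]])

```text
t: 2.87
ee_pos: [545.0, 251.1, 118.8]
orientation: [0.226, 3.133, 0.0]
ft_force: [0.3, -1.0, 0.3]
width: 37.8
grasp_force: 0.0
```

servo_tool(steps=[[[0,0,0],[0,0,0],-1],[[0,0,0],[0,0,0],-1],[[0,0,0],[0,0,0],-1],[[0,0,0],[0,0,0],-1],[[0,0,0],[0,0,0],-1],[[0,0,0],[0,0,0],-1],[[0,0,0],[0,0,0],-1],[[0,0,0],[0,0,0],-1]])

```text
t: 3.53
ee_pos: [544.9, 251.0, 118.6]
orientation: [-0.226, -3.133, 0.0]
ft_force: [0.1, -0.5, -1.1]
width: 13.9
grasp_force: 30.0
```

servo_tool(steps=[[[0,0,0.002],[0,0,0],-1],[[0,0,0.004],[0,0,0],-1],[[0,0,0.008],[0,0,0],-1],[[0,0,0.012],[0,0,0],-1],[[0,0,0.015],[0,0,0],-1],[[0,0,0.015],[0,0,0],-1],[[0,0,0.01],[0,0,0],-1],[[0,0,0.004],[0,0,0],-1]])

```text
t: 4.2
ee_pos: [545.9, 251.6, 191.3]
orientation: [0.225, 3.13, 0.003]
ft_force: [0.3, 0.1, -3.2]
width: 13.9
grasp_force: 30.0
```

servo_tool(steps=[[[0,-0.008,0],[0,0,0],-1],[[0,-0.016,0],[0,0,0],-1],[[0,-0.022,0],[0,0,0],-1],[[0.006,-0.024,0],[0,0,0],-1],[[0.006,-0.024,0],[0,0,0],-1],[[0.006,-0.024,0],[0,0,0],-1],[[0.006,-0.024,0],[0,0,0],-1],[[0.006,-0.024,0],[0,0,0],-1]])

```text
t: 4.87
ee_pos: [573.8, 82.4, 187.5]
orientation: [-0.226, -3.131, 0.001]
ft_force: [0.6, 0.4, -4.0]
width: 13.7
grasp_force: 30.0
```

servo_tool(steps=[[[0.006,-0.024,0],[0,0,0],-1],[[0.006,-0.024,0],[0,0,0],-1],[[0.004,-0.024,0],[0,0,0],-1],[[0.003,-0.02,0],[0,0,0],-1],[[0,-0.014,0],[0,0,0],-1],[[0,-0.008,0],[0,0,0],-1],[[0,0,0],[0,0,0],-1],[[0,0,0],[0,0,0],-1]])

```text
t: 5.53
ee_pos: [593.3, -29.0, 188.3]
orientation: [-0.227, -3.132, -0.001]
ft_force: [-0.2, 0.4, -3.8]
width: 13.9
grasp_force: 30.0
```

Run:
```python
from h import *
for n in('top','side','wrist'):
    im=grab(n); np.save(n+'1.npy',im,allow_pickle=True); P=cloud(im); hsv=cv2.cvtColor(im['color'],cv2.COLOR_BGR2HSV); cv2.imwrite(f'pics/{n}1.png',im['color'])
    z=P[...,2]; reg=(np.hypot(P[...,0]-546,P[...,1]-250)<60)
    m=((hsv[...,2]<60)&reg&(z>10)).astype(np.uint8); print(n)
    for k in cv2.findContours(m,cv2.RETR_EXTERNAL,cv2.CHAIN_APPROX_NONE)[0]:
        if len(k)>3:
            w=plane(im,k.reshape(-1,2),19)[:,:2].astype(np.float32); r=cv2.minAreaRect(w); print('dark',np.round(r[0],1),np.round(r[1],1),round(r[2],1))
    reg=np.hypot(P[...,0]-596,P[...,1]+30)<70
    q=z[reg&(z>10)]; print('low z',np.nanpercentile(q,[0,1,2,5,20]) if len(q) else '')
print(sensors.get_obs()['ee_pos'])
```

```text
top
low z [145.02606135 283.40047973 285.67433875 303.54465062 510.04336724]
side
low z [ 83.06735371  92.86287171  99.40805164 120.33847733 205.57207467]
wrist
dark [578.1 201.6] [3.1 4.2] 82.0
dark [547.2 240.1] [ 3.2 22.7] 72.0
low z [ 86.8960927  118.75327132 147.21075276 160.36741222 225.39886338]
[593.72720557 -27.94047745 188.61639831]
```

servo_tool(steps=[[[0.001,-0.001,-0.008],[0,0,0],-1],[[0,0,-0.014],[0,0,0],-1],[[0,0,-0.016],[0,0,0],-1],[[0,0,-0.016],[0,0,0],-1],[[0,0,-0.012],[0,0,0],-1],[[0,0,-0.008],[0,0,0],-1],[[0,0,-0.003],[0,0,0],-1],[[0,0,0],[0,0,0],-1]])

```text
t: 6.35
ee_pos: [594.6, -29.7, 110.9]
orientation: [-0.225, -3.132, -0.0]
ft_force: [0.6, -0.8, -3.6]
width: 13.9
grasp_force: 30.0
```

servo_tool(steps=[[[0,0,-0.0005],[0,0,0],-1],[[0,0,-0.0005],[0,0,0],-1],[[0,0,-0.0005],[0,0,0],-1],[[0,0,-0.0005],[0,0,0],-1],[[0,0,-0.0005],[0,0,0],-1],[[0,0,-0.0005],[0,0,0],-1],[[0,0,0],[0,0,0],-1],[[0,0,0],[0,0,0],-1]])

```text
t: 7.02
ee_pos: [594.9, -29.9, 108.7]
orientation: [-0.226, -3.133, 0.0]
ft_force: [0.4, -0.3, -4.6]
width: 13.6
grasp_force: 30.0
```

servo_tool(steps=[[[0,0,-0.0005],[0,0,0],-1],[[0,0,-0.0005],[0,0,0],-1],[[0,0,-0.0005],[0,0,0],-1],[[0,0,0],[0,0,0],-1],[[0,0,0],[0,0,0],-1],[[0,0,0],[0,0,0],-1],[[0,0,0],[0,0,0],-1],[[0,0,0],[0,0,0],-1]])

```text
t: 7.68
ee_pos: [595.1, -30.0, 107.6]
orientation: [0.226, 3.133, -0.0]
ft_force: [-2.1, -0.8, 5.2]
width: 13.9
grasp_force: 30.0
```

servo_tool(steps=[[[0,0,0.0003],[0,0,0],-0.6],[[0,0,0],[0,0,0],-0.4],[[0,0,0],[0,0,0],-0.2],[[0,0,0],[0,0,0],0],[[0,0,0],[0,0,0],0],[[0,0,0],[0,0,0],0],[[0,0,0],[0,0,0],0],[[0,0,0],[0,0,0],0]])

```text
t: 8.35
ee_pos: [594.9, -29.9, 107.4]
orientation: [-0.226, -3.133, 0.0]
ft_force: [0.5, 0.4, 0.8]
width: 43.8
grasp_force: 0.0
```

servo_tool(steps=[[[0,0,0.004],[0,0,0],0],[[0,0,0.01],[0,0,0],0],[[0,0,0.015],[0,0,0],0],[[0,0,0.02],[0,0,0],0],[[0,0,0.02],[0,0,0],0],[[0,0,0.02],[0,0,0],0],[[0,0,0.02],[0,0,0],0],[[0,0,0.01],[0,0,0],0]])

```text
t: 9.02
ee_pos: [596.2, -30.0, 230.0]
orientation: [0.225, 3.129, -0.0]
ft_force: [0.5, -0.4, -1.0]
width: 43.9
grasp_force: 0.0
```

servo_tool(steps=[[[-0.007,-0.02,0],[0,0,0],0],[[-0.009,-0.028,0],[0,0,0],0],[[-0.009,-0.03,0],[0,0,0],0],[[-0.009,-0.03,0],[0,0,0],0],[[-0.009,-0.03,0],[0,0,0],0],[[-0.009,-0.03,0],[0,0,0],0],[[-0.009,-0.03,0],[0,0,0],0],[[0,0,0],[0,0,0],0]])

```text
t: 9.68
ee_pos: [532.5, -232.1, 226.8]
orientation: [0.231, 3.133, -0.002]
ft_force: [-0.1, 0.1, 0.1]
width: 43.9
grasp_force: 0.0
```

Run:
```python
from h import *
print(sensors.get_obs()['ee_pos'],sensors.get_obs()['width'])
a=[]
for n in('top','side','wrist'):
    im=grab(n); np.save(n+'2.npy',im,allow_pickle=True); a.append(im['color'])
top,side,w=a
cv2.imwrite('pics/c2.png',np.hstack([np.vstack([cv2.resize(side[120:240,150:310],(400,300)),cv2.resize(top[150:270,140:300],(400,300))]),cv2.resize(w,(400,300)).repeat(2,0)[:600] if 0 else np.vstack([cv2.resize(w,(400,300)),np.zeros((300,400,3),np.uint8)])]))
```

```text
[ 532.52829172 -232.10319864  226.79747205] 43.88724468401315
```

View pics/c2.png

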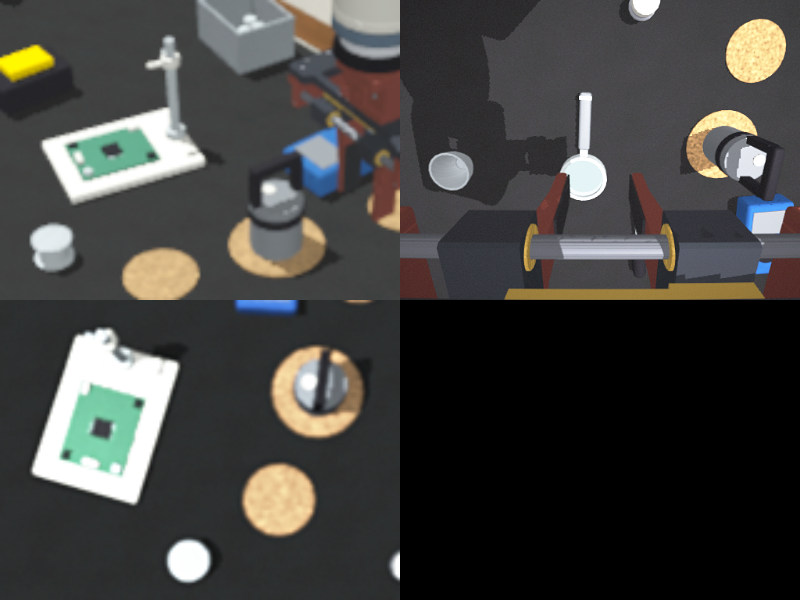

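The lamp stands upright on the large pad. The chip is uncovered, at about (181,201) in the top view and (195,180) in the side view. In the wrist view the loupe lies with its ring at about (237,226) and its handle running up to (237,121).

Run:
```python
from h import *
for n,u,v in(('top',181,201),('side',195,180)):
    im=np.load(n+'2.npy',allow_pickle=True).item(); g=im['color'].max(2); 
    m=np.zeros_like(g); m[v-8:v+9,u-8:u+9]=(g[v-8:v+9,u-8:u+9]<75)
    nl,lab,st,ce=cv2.connectedComponentsWithStats(m); i=1+np.argmax(st[1:,4]); print(n,'chip',st[i],ce[i],plane(im,ce[i],19).round(1))
im=np.load('wrist2.npy',allow_pickle=True).item(); P=cloud(im); z=P[...,2]; hsv=cv2.cvtColor(im['color'],cv2.COLOR_BGR2HSV)
reg=(P[...,0]>420)&(P[...,0]<700)&(P[...,1]<-180)&(P[...,1]>-330)&(z<40)
m=(reg&(hsv[...,2]>110)&(hsv[...,1]<110)).astype(np.uint8); m=cv2.morphologyEx(m,cv2.MORPH_CLOSE,np.ones((5,5)))
k=max(cv2.findContours(m,cv2.RETR_EXTERNAL,cv2.CHAIN_APPROX_NONE)[0],key=cv2.contourArea)
w=plane(im,k.reshape(-1,2),20)[:,:2].astype(np.float32); print(w.min(0),w.max(0))
hd=w[(w[:,0]>w[:,0].min()+8)&(w[:,0]<w[:,0].min()+75)]; r=cv2.minAreaRect(hd); print('handle',r,'end',w[w[:,0].argmin()])
rg=w[w[:,0]>w[:,0].max()-60]; A=np.c_[2*rg,np.ones(len(rg))]; s=np.linalg.lstsq(A,(rg**2).sum(1),rcond=None)[0]; print('ring',s[:2],np.sqrt(s[2]+s[:2]@s[:2]))
hz=P[(m>0)&(P[...,0]<560)]; print('z',np.percentile(hz[:,2],[20,50,80]),np.median(hz,0))
t=np.load('top2.npy',allow_pickle=True).item(); Pt=cloud(t); q=Pt[(np.hypot(Pt[...,0]-596,Pt[...,1]+30)<45)&(Pt[...,2]>110)]; print('lampbar',cv2.minAreaRect(q[:,:2].astype(np.float32)),np.median(q[:,2]))
```

```text
top chip [178 198   6   7  30] [180.5 201. ] [[546.4 250.   19. ]]
side chip [191 178   7   4  19] [194.26315789 179.57894737] [[544.4 249.2  19. ]]
[ 478.11115 -304.46048] [ 659.54926 -229.21355]
handle ((519.7850341796875, -248.97975158691406), (19.00063133239746, 69.34037780761719), 80.1491470336914) end [ 478.11115 -247.80579]
ring [ 622.98520323 -264.9882504 ] 35.47624094075921
z [19.36675229 20.4306944  21.24839101] [ 517.4521729  -249.25858959   20.4306944 ]
lampbar ((595.3033447265625, -31.847429275512695), (13.689030647277832, 67.67149353027344), 81.97415161132812) 130.47387456825368
```

servo_tool(steps=[[[0.008,-0.011,-0.015],[0,0,-0.5],0],[[0.008,-0.011,-0.03],[0,0,-1],0],[[0,0,-0.035],[0,0,0],0],[[0,0,-0.035],[0,0,0],0],[[0,0,-0.035],[0,0,0],0],[[0,0,-0.025],[0,0,0],0],[[0,0,0],[0,0,0],0],[[0,0,0],[0,0,0],0]])

```text
t: 10.5
ee_pos: [549.6, -248.2, 50.6]
orientation: [-0.264, -3.128, -0.002]
ft_force: [0.3, -0.2, 1.4]
width: 43.9
grasp_force: 0.0
```

Run:
```python
from h import *
o=sensors.get_obs(); print(o['ee_pos'],o['orientation'])
im=grab('wrist'); np.save('wrist3.npy',im,allow_pickle=True); cv2.imwrite('pics/w3.png',im['color'])
im2=im; P=cloud(im2); z=P[...,2]; hsv=cv2.cvtColor(im['color'],cv2.COLOR_BGR2HSV)
q=P[(P[...,0]>480)&(P[...,0]<545)&(P[...,1]<-225)&(P[...,1]>-285)&(z>12)&(z<28)]
for a in range(480,570,10):
    s=P[(P[...,0]>a)&(P[...,0]<a+10)&(P[...,1]<-215)&(P[...,1]>-290)&(z>13)&(z<28)]
    if len(s): print(a,len(s),s[:,1].min().round(1),s[:,1].max().round(1),np.median(s[:,2]).round(1))
```

```text
[ 549.58159809 -248.24028755   50.58548719] [-2.63928344e-01 -3.12764584e+00 -1.89763797e-03]
480 483 -253.4 -234.2 20.6
490 463 -255.4 -235.7 20.5
500 441 -257.3 -237.9 20.4
510 425 -259.3 -239.6 20.5
520 398 -261.0 -241.9 20.5
530 394 -263.1 -243.6 20.4
540 364 -265.1 -246.0 20.5
550 347 -266.7 -247.8 20.5
560 256 -267.8 -249.5 20.3
```

View pics/w3.png

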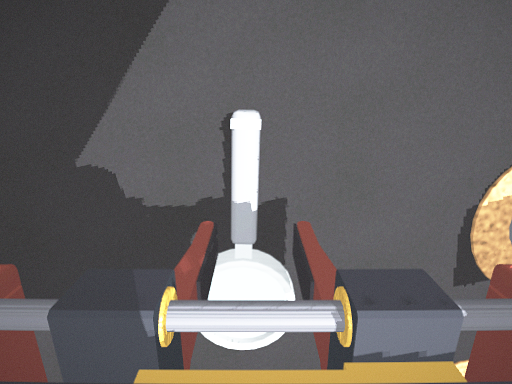

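The wrist view shows the handle between the fingertips, with its centreline at column 245 and its lens end at row 242. The fingers are at columns 210 and 300, so I need to go about 8 mm towards -y.

servo_tool(steps=[[[0,-0.004,-0.002],[0,0,-0.6],0],[[0,-0.004,-0.004],[0,0,-0.6],0],[[0,0,-0.012],[0,0,0],0],[[0,0,-0.012],[0,0,0],0],[[0,0,-0.009],[0,0,0],0],[[0,0,-0.004],[0,0,0],0],[[0,0,-0.002],[0,0,0],0],[[0,0,0],[0,0,0],0]])

```text
t: 11.22
ee_pos: [549.4, -257.7, 5.6]
orientation: [-0.299, -3.126, -0.001]
ft_force: [-0.5, -0.3, 0.3]
width: 43.7
grasp_force: 0.0
```

servo_tool(steps=[[[0,0.0005,-0.002],[0,0,0],0],[[0,0,0],[0,0,0],-0.3],[[0,0,0],[0,0,0],-0.5],[[0,0,0],[0,0,0],-1],[[0,0,0],[0,0,0],-1],[[0,0,0],[0,0,0],-1],[[0,0,0],[0,0,0],-1],[[0,0,0],[0,0,0],-1]])

```text
t: 11.88
ee_pos: [550.1, -257.4, 4.8]
orientation: [0.299, 3.127, -0.0]
ft_force: [0.8, 0.0, 3.4]
width: 17.9
grasp_force: 30.0
```

servo_tool(steps=[[[0,0,0],[0,0,0],-1],[[0,0,0],[0,0,0],-1],[[0,0,0],[0,0,0],-1],[[0,0,0],[0,0,0],-1],[[0,0,0.002],[0,0,0],-1],[[0,0,0.005],[0,0,0],-1],[[0,0,0.01],[0,0,0],-1],[[0,0,0.015],[0,0,0],-1]])

```text
t: 12.55
ee_pos: [548.9, -257.0, 36.0]
orientation: [-0.299, -3.125, -0.001]
ft_force: [-0.1, 0.1, -1.4]
width: 17.7
grasp_force: 30.0
```

servo_tool(steps=[[[0,0,0.015],[0,0,0],-1],[[0,0,0.02],[0,0,0],-1],[[0,0,0.02],[0,0,0],-1],[[0,0,0.02],[0,0,0],-1],[[0,0,0.02],[0,0,0],-1],[[0,0,0.02],[0,0,0],-1],[[-0.004,0.006,0.015],[0,0,0],-1],[[-0.006,0.012,0.006],[0,0,0],-1]])

```text
t: 13.22
ee_pos: [541.2, -240.6, 175.5]
orientation: [0.301, 3.123, -0.003]
ft_force: [-0.5, 0.7, -1.7]
width: 17.5
grasp_force: 30.0
```

servo_tool(steps=[[[-0.006,0.018,0],[0,0,0],-1],[[-0.006,0.024,0],[0,0,0],-1],[[-0.006,0.028,0],[0,0,0],-1],[[-0.006,0.03,0],[0,0,0],-1],[[-0.006,0.03,0],[0,0,0],-1],[[-0.006,0.03,0],[0,0,0],-1],[[-0.006,0.03,0],[0,0,0],-1],[[-0.006,0.03,0],[0,0,0],-1]])

```text
t: 13.88
ee_pos: [490.2, -17.7, 172.3]
orientation: [-0.299, -3.126, -0.0]
ft_force: [0.7, -0.5, -0.8]
width: 18.0
grasp_force: 30.0
```

servo_tool(steps=[[[-0.006,0.03,0],[0,0,0],-1],[[-0.006,0.03,0],[0,0,0],-1],[[0,0.03,0],[0,0,0],-1],[[0,0.03,0],[0,0,0],-1],[[0,0.03,0],[0,0,0],-1],[[0,0.03,0],[0,0,0],-1],[[0,0.03,0],[0,0,0],-1],[[0,0.026,0],[0,0,0],-1]])

```text
t: 14.55
ee_pos: [478.5, 218.4, 172.3]
orientation: [-0.298, -3.127, 0.0]
ft_force: [0.4, -0.5, -1.4]
width: 17.7
grasp_force: 30.0
```

servo_tool(steps=[[[0,0.02,0],[0,0,0],-1],[[0,0.014,0],[0,0,0],-1],[[0,0.006,0],[0,0,0],-1],[[0,0,-0.01],[0,0,0],-1],[[0,0,-0.012],[0,0,0],-1],[[0,0,-0.01],[0,0,0],-1],[[0,0,-0.005],[0,0,0],-1],[[0,0,0],[0,0,0],-1]])

```text
t: 15.22
ee_pos: [478.9, 255.2, 133.8]
orientation: [-0.301, -3.124, 0.003]
ft_force: [-0.5, -0.1, -1.1]
width: 17.6
grasp_force: 30.0
```

```bash
cat > e.py <<'E'
from h import *
import sys
o=sensors.get_obs(); print(o['ee_pos'],o['qvel'].round(3).tolist(),o['width'])
t=sys.argv[1]; a=[]
for n in('top','side','wrist'):
    im=grab(n); np.save(n+t+'.npy',im,allow_pickle=True); a.append(im['color']); P=cloud(im); z=P[...,2]
    r=np.hypot(P[...,0]-546,P[...,1]-250); q=P[(r<50)&(z>90)&(z<170)]
    print(n,len(q),'z',np.percentile(q[:,2],[5,25,50,75,95]).round(1),'xy box mid',((q.min(0)+q.max(0))/2).round(1))
    A=np.c_[q[:,:2],np.ones(len(q))]; b=q[:,2]
    for _ in range(4):
        c=np.linalg.lstsq(A,b,rcond=None)[0]; k=np.abs(b-A@c)<4; A,b=A[k],b[k]
    print('  plane slope',c[:2].round(3),'z at chip',(c@[546,250,1]).round(1),len(b))
    d=np.array([.96,-.279]); rel=P[...,:2]-np.array([546,250]); s=rel@d; tt=rel@np.array([.279,.96])
    k=(s>64)&(s<80)&(np.abs(tt)<6)&(z>100); print('  pointer top',np.median(z[k]) if k.any() else None)
top,side,w=a
cv2.imwrite(f'pics/e{t}.png',np.hstack([np.vstack([cv2.resize(side[120:240,150:310],(400,300)),cv2.resize(top[150:270,140:300],(400,300))]),np.vstack([cv2.resize(w,(400,300)),np.zeros((300,400,3),np.uint8)])]))
E
python3 e.py 4
```

```text
[478.91327542 255.19423682 133.75239622] [0.004, -0.022, -0.021, 0.001, 0.022, -0.001] 17.571728585579088
top 485 z [136.9 139.3 141.1 143.5 148.3] xy box mid [547.2 237.6 140.1]
  plane slope [ 0.045 -0.056] z at chip 140.1 365
  pointer top 135.54906193531042
side 358 z [132.7 140.9 143.2 145.7 150.4] xy box mid [540.2 239.5 140.6]
  plane slope [0.011 0.014] z at chip 143.0 222
  pointer top 135.88414726116594
wrist 2924 z [142.6 143.9 144.4 145.1 149.2] xy box mid [534.2 240.4 141.8]
  plane slope [-0.054  0.009] z at chip 144.8 2680
  pointer top None
```

View pics/e4.png

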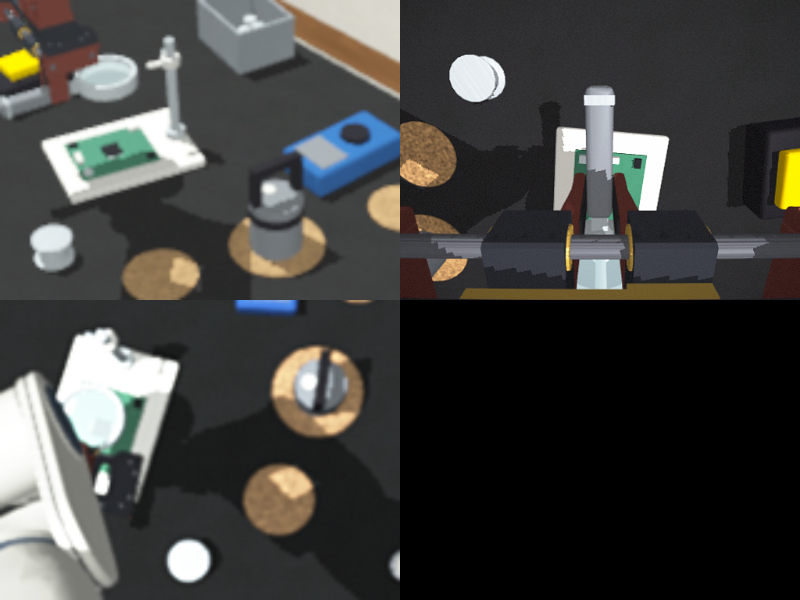

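```bash
cat > r.py <<'E'
from h import *
import sys
t=sys.argv[1]; T=float(sys.argv[2])
for n in('top','side'):
    im=np.load(n+t+'.npy',allow_pickle=True).item(); P=cloud(im); z=P[...,2]
    hsv=cv2.cvtColor(im['color'],cv2.COLOR_BGR2HSV)
    m=((np.hypot(P[...,0]-546,P[...,1]-250)<65)&(z>115)&(z<160)&(hsv[...,2]>110)).astype(np.uint8)
    m=cv2.morphologyEx(m,cv2.MORPH_OPEN,cv2.getStructuringElement(cv2.MORPH_ELLIPSE,(9,9)))
    k=max(cv2.findContours(m,cv2.RETR_EXTERNAL,cv2.CHAIN_APPROX_NONE)[0],key=cv2.contourArea)
    w=plane(im,k.reshape(-1,2),T)[:,:2].astype(np.float32); e=cv2.fitEllipse(w); print(n,len(k),np.round(e[0],1),np.round(e[1],1),np.round(cv2.minEnclosingCircle(w)[0],1))
E
python3 r.py 4 145
```

```text
top 76 [547.7 234.5] [55.8 74.9] [546.9 237.7]
side 63 [540.  233.6] [77.3 99.9] [541.9 234.6]
```

Run:
```python
from h import *
for n,u,v in(('top',177.8,196.8),('side',192.2,150)):
    im=np.load(n+'4.npy',allow_pickle=True).item(); print(n,plane(im,[[u,v]],149).round(1),plane(im,[[u,v]],139).round(1))
    c=im['color'][170:225,150:205] if n=='top' else im['color'][130:175,165:220]
    cv2.imwrite(f'pics/z{n}.png',cv2.resize(c,None,fx=7,fy=7,interpolation=cv2.INTER_CUBIC))
a=cv2.imread('pics/ztop.png'); b=cv2.imread('pics/zside.png'); b=cv2.copyMakeBorder(b,0,a.shape[0]-b.shape[0],0,0,0); cv2.imwrite('pics/z4.png',np.hstack([a,b]))
```

```text
top [[544.  232.9 149. ]] [[545.2 234.9 139. ]]
side [[538.8 231.2 149. ]] [[547.2 244.8 139. ]]
```

View pics/z4.png

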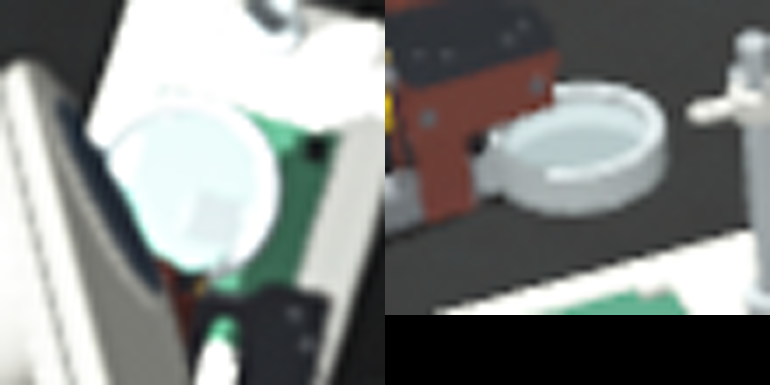

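Both crops show the ring looking level. It spans about 107–282 × 97–275 in the top crop and 495–667 × 82–213 in the side crop. That puts the lens about 9 mm short of the chip in y and 5 mm above the pointer, so I'll correct both.

servo_tool(steps=[[[-0.001,0.003,-0.002],[0,0,0],-1],[[0,0.003,-0.001],[0,0,0],-1],[[0,0.003,0],[0,0,0],-1],[[0,0,0],[0,0,0],-1],[[0,0,0],[0,0,0],-1],[[0,0,0],[0,0,0],-1],[[0,0,0],[0,0,0],-1],[[0,0,0],[0,0,0],-1]])

```text
t: 16.03
ee_pos: [478.9, 265.5, 132.5]
orientation: [0.299, 3.127, -0.0]
ft_force: [1.3, 0.7, -0.6]
width: 17.7
grasp_force: 30.0
```

```bash
python3 e.py 5
python3 - <<'E'
from h import *
im=np.load('wrist5.npy',allow_pickle=True).item(); P=cloud(im); d=np.array([.982,-.189]); n=np.array([.189,.982])
o=sensors.get_obs(); print(o['ee_pos']); rel=P[...,:2]-o['ee_pos'][:2]; s=rel@d; t=rel@n; z=P[...,2]
for a in range(-80,110,10):
    k=(s>a)&(s<a+10)&(np.abs(t)<5)&(z>120)&(z<165)
    k2=(s>a)&(s<a+10)&(np.abs(t)<16)&(z>135)&(z<158)
    if k.sum()>5: print(a,k.sum(),np.median(z[k]).round(1),t[k2].min().round(1),t[k2].max().round(1))
E
```

```text
[478.89851661 265.5293562  132.50464523] [0.001, -0.0, -0.001, 0.0, 0.0, -0.0] 17.692407518791416
top 511 z [135.4 138.4 140.3 142.7 146.6] xy box mid [546.2 249.  138.3]
  plane slope [ 0.018 -0.041] z at chip 140.0 387
  pointer top 134.0179705110918
side 357 z [131.1 139.2 141.1 144.  148.3] xy box mid [540.1 251.  138.5]
  plane slope [0.006 0.017] z at chip 141.0 214
  pointer top 134.26648882496477
wrist 2893 z [139.3 141.2 141.7 142.3 145.7] xy box mid [534.4 249.9 139. ]
  plane slope [-0.05   0.008] z at chip 142.0 2644
  pointer top None
[478.95414314 265.53250825 132.50067959]
-80 165 146.9 -8.5 7.7
-70 452 148.6 -9.5 9.1
-60 430 148.5 -9.3 8.5
-50 415 148.5 -9.1 8.6
-40 380 148.5 -9.3 8.7
-30 352 148.5 -8.9 8.4
-20 335 148.5 -16.0 15.9
-10 323 148.5 -11.1 12.2
0 310 148.6 -9.3 8.7
10 217 148.3 -9.3 8.5
20 258 144.6 -6.4 5.6
30 110 146.5 -11.4 10.6
50 9 142.0 -15.5 13.3
60 208 141.5 -15.8 16.0
70 197 141.6 -16.0 15.7
80 193 141.6 -15.7 15.9
90 16 141.4 -15.8 16.0
```

servo_tool(steps=[[[-0.001,-0.001,-0.002],[0,0,0],-1],[[0,0,-0.0015],[0,0,0],-1],[[0,0,0],[0,0,0],-1],[[0,0,0],[0,0,0],-1],[[0,0,0],[0,0,0],-1],[[0,0,0],[0,0,0],-1],[[0,0,0],[0,0,0],-1],[[0,0,0],[0,0,0],-1]])

```text
t: 16.85
ee_pos: [477.9, 264.6, 129.0]
orientation: [0.299, 3.127, 0.0]
ft_force: [-0.0, -0.7, -0.7]
width: 18.1
grasp_force: 30.0
```

```bash
python3 e.py 6
```

```text
[477.94134288 264.59866754 129.02035104] [0.0, -0.0, -0.001, -0.0, -0.0, -0.0] 18.087931539820108
top 507 z [132.1 134.6 136.4 138.9 143.7] xy box mid [545. 248. 135.]
  plane slope [ 0.033 -0.019] z at chip 136.2 373
  pointer top 134.78683367132044
side 352 z [127.4 135.7 137.5 140.6 144.7] xy box mid [539.1 249.2 135.8]
  plane slope [0.012 0.024] z at chip 137.6 223
  pointer top 136.12729683793452
wrist 2891 z [136.  137.8 138.2 138.8 142.3] xy box mid [533.5 248.8 135.3]
  plane slope [-0.05  0.01] z at chip 138.5 2644
  pointer top None
```

View pics/e6.png

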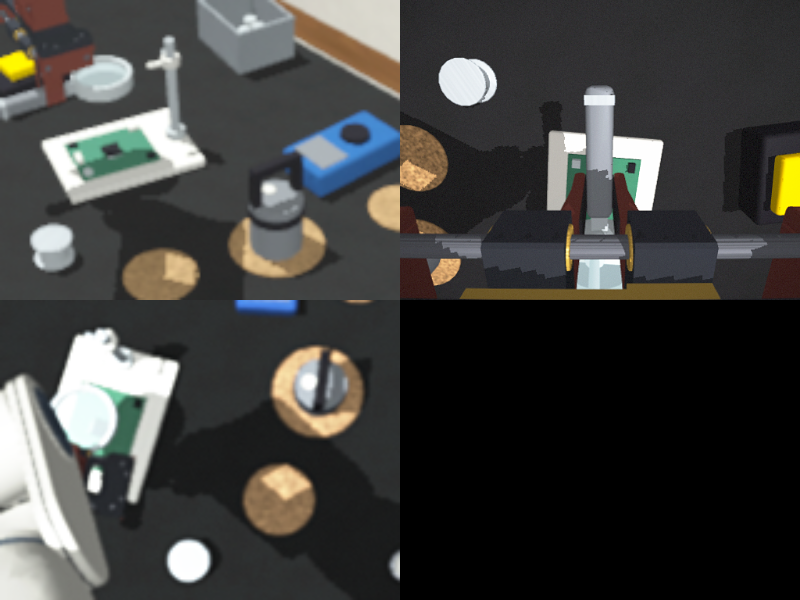

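The loupe is held level over the chip: ring centre at (87,116) in the lower-left top-view crop, and at pointer height in the side view. The lamp stands on its pad and the bystanders haven't moved, so I'm handing in.

```bash
python3 -c "
from workcell import close_job
print(close_job())"
```

```text
the job is handed in; nothing more can be done
None
```

I handed the job in, but no verdict came back. By my measurements the lamp stands upright and released near the centre of the largest cork pad, and the loupe is held level and steady. Its lens is within about 2 mm of the chip's centre sideways and of the pointer's height.

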